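Unload the print tray and seat it back on the printer bed

ROBOT

A 7-joint arm with a two-finger parallel gripper is mounted at the origin on the work surface. World frame = base frame: x ahead of the robot, y to its left, z up, the work surface at z = 0. Lengths are in m, angles in rad, forces in N, time in s.
With the tool pointing down it reaches from about 0.4 to 0.875 m from the base axis. Payload 19.3 kg.
Tool frame: the origin (TCP) lies at the very end of the fingers, on their centre line; the grasp point (between the pads) lies 19 mm behind it (manip.grip_point_offset is the distance from the TCP to the grasp point, in m); z points along the fingers, y is the line along which they close (so a half turn about z gives the same grasp; the last joint's range is limited). The gripper opens to 85 mm and grips with 20 to 120 N. Pads are 22 mm wide; open, the fingers measure 114 mm over their backs; the gripper's body (76 mm by 85 mm) begins 54 mm behind the grasp point. The pads swing forward as they close: fully open they stand 13 mm farther back than shut.
Start: joints at [1.198, 0.521, -0.036, 1.599, 0.021, 1.021, -0.113], TCP at [0.186, -0.597, 0.231] pointing down, gripper open.
Joint ranges: [-2.91, 2.91], [-0.3, 2.13], [-1.5, 1.42], [0.17, 2.43], [-1.26, 4.41], [0.16, 1.93], [-2.52, 2.52]. Speed limits (rad/s): [1.89, 1.89, 2.39, 2.39, 3.01, 3.01, 3.01].

INTERFACE

Orientations are given as a rotation vector (axis times angle).
In Python, from workcell import manip, capture, get_calibration gives the robot as it stands.
- The arm moves only by the tool send_rows, never from a script. Its argument "targets" is text: rows parted by semicolons, each of 7 numbers parted by spaces: the turn, a rotation vector about the tool's x, y, z in rad, then the shift along the tool's x, y, z in m, then the closure, from -1 (fully open) to 1 (shut). In form: ax ay az tx ty tz hand; .... A call has exactly 8 rows; each row shifts and turns the commanded pose from where the row before left it, along the tool's axes as they then stand; what a row does not reach is not made up. A row lasts 1/8 s, in which the tool goes at most 62.5 mm and 10.7 degrees, less where a joint would pass 70% of its speed; a pose out of reach is approached as far as the arm can. A call with a gripper value outside its range is refused whole. The fingers move at their own pace and stop on an object; the grip force is fixed at half the most. Time passes only in rows, so rows that do not move let the fingers close, or fill a call up. It gives the time, the measured TCP pose, the force, the opening and the grip force at its end, in the units of the state.
- manip.get_state(): the state, without advancing time (a new reading comes with each control period).
- capture(name): name is "scene" or "top"; returns (picture, depth): 420x560x3 uint8, red, green, blue; 420x560 float32, m along the optical axis (not along the pixel's ray), 0 where there is no reading.
- get_calibration(name): a dict with "fovy" (degrees; the focal length in pixels is half the picture's height over the tangent of half this angle, whatever the lens; pixels are square), "cx", "cy" (the principal point, pixels), "position" and "attitude" of the camera in the world. Camera axes: x right, y up, looking along -z (the intrinsics and any distortion apply to the point x, -y, -z); pixel columns grow to the right and rows downward; lengths in m; the calibration is good to about 2 mm. A picture is of the moment at which its call begins. get_calibration takes no time and is no camera call.
- manip.close_job(): hands the job in; it is judged then, once.
The state is a dict: "clock": time; "q": joint angles; "joint_vel": joint speeds; "tau": joint torques, N m; "eef_pos": TCP position; "orientation": TCP orientation; "force": force on the tool from outside, world axes, zero at the start; "ft_torque": the same for the moment, N m; "opening": finger opening in m; "gripper_force": force on a finger pad.
Only numpy, scipy, OpenCV 4.12 (cv2) and the standard library are available. Lean on these libraries where they do the work, as an engineer would, in place of code of your own. Each camera call takes 0.05 s, during which the arm holds its last target. There are 200 camera calls.

TASK

Get the printer ready for its next job: every white printed part, those left on the printer bed and those on the dark tray, ends up in the grey bin; the ones on the tray are unloaded by lifting the tray over the bin and tipping it so that they slide off. Then put the empty tray flat on the bed, open edge to the far rail and grip block towards the near edge, and push it square and fully home against both the far and the left stop rail. Leave the other things on the bench alone.

Things in the scene. Friction and masses are not known exactly. Their poses are not given: they have to be found in the camera images.
- bed: The printer's bed: fixed aluminium slab 240 x 220 mm, top 30 mm above the table. Origin at the centre of its underside; x to its far edge, y to its left edge, z up. Black stop rails 15 mm wide, 10 mm above the slab, stand along the far and the left edge; inner faces at own x = +105 and y = +95 mm. Near and right edges are open.
- stop_corner (a point): Point on the bed's top face (own z = 30 mm) where the inner faces of the two stop rails meet; axes as the bed's.
- tray: Loose dark metal print tray, 0.3 kg: plate 150 x 140 mm (x, y), 5 mm thick; rim 4 mm wide, 7 mm above the plate, on the left, right and near edges; far (+x) edge open. A 40 mm wide tab on the near edge (to x = -115 mm) carries a black grip block. Origin at the centre of the plate's underside, z up. Slippery: parts slide off at about 20 degrees of tilt; the tray slides easily on the bed.
- tray_grip (a point): Centre of the tray's grip block at a good holding height: 32 mm above the tray's underside, at tray x = -98 mm, y = 0. The block is 26 mm (x) by 30 mm (y) and rises from 5 to 50 mm above the underside. Axes as the tray's.
- tray_far_left (a point): Far left corner of the tray's plate (tray x = +75, y = +70 mm), half-way up the plate's edge.
- tray_far_right (a point): Far right corner of the tray's plate (tray x = +75, y = -70 mm), half-way up the plate's edge.
- tray_near_left (a point): Near left corner of the tray's plate (tray x = -75, y = +70 mm), half-way up the plate's edge.
- tray_lip (a point): Middle of the tray's open far edge, on the upper face (tray x = +75 mm).
- bin: Open grey plastic bin, fixed, 220 x 220 mm outside, 85 mm high, 4 mm walls. Origin at the centre of its underside.
- bed_part0_c (a point): White printed part, plain block 36 x 26 x 28 mm (own x, y, z); about 30 g. The point is its centre, 14 mm above its underside; z up as it stands. Starts on the bed; may be absent.
- bed_part1_c (a point): White printed part, L bracket: foot 36 x 30 x 10 mm with a 12 mm thick, 30 mm wide upright at its -x end, 28 mm high in all; about 30 g. The point is its centre, 14 mm above its underside; z up as it stands. Starts on the bed; may be absent.
- bed_part2_c (a point): White printed part, round stepped knob, 36 mm across for the lower 16 mm, 26 mm across above, 28 mm high in all; about 30 g. The point is its centre, 14 mm above its underside; z up as it stands. Starts on the bed; may be absent.
- bed_part3_c (a point): White printed part, hexagonal spacer, 31 mm across the flats (along its own y), 36 mm across corners, 28 mm high; about 30 g. The point is its centre, 14 mm above its underside; z up as it stands. Starts on the bed; may be absent.
- bed_part4_c (a point): White printed part, plain block 36 x 26 x 28 mm (own x, y, z); about 30 g. The point is its centre, 14 mm above its underside; z up as it stands. Starts on the bed; may be absent.
- tray_part0_c (a point): White printed part, L bracket: foot 36 x 30 x 10 mm with a 12 mm thick, 30 mm wide upright at its -x end, 28 mm high in all; about 30 g. The point is its centre, 14 mm above its underside; z up as it stands. Starts on the tray; may be absent.
- tray_part1_c (a point): White printed part, hexagonal spacer, 31 mm across the flats (along its own y), 36 mm across corners, 28 mm high; about 30 g. The point is its centre, 14 mm above its underside; z up as it stands. Starts on the tray; may be absent.
- tray_part2_c (a point): White printed part, round stepped knob, 36 mm across for the lower 16 mm, 26 mm across above, 28 mm high in all; about 30 g. The point is its centre, 14 mm above its underside; z up as it stands. Starts on the tray; may be absent.
- tray_part3_c (a point): White printed part, plain block 36 x 26 x 28 mm (own x, y, z); about 30 g. The point is its centre, 14 mm above its underside; z up as it stands. Starts on the tray; may be absent.
- glue: Glue stick, 28 mm across, 75 mm tall, origin under its foot. A bystander: leave alone.
- scraper: Spatula-like scraper lying flat. A bystander: leave alone.
- reel: Black ring reel, 80 mm across, 30 mm high, lying flat, origin under its centre. A bystander: leave alone.
- cup: Clear plastic cup, 70 mm across, 80 mm tall, origin under its foot. A bystander: leave alone.
- sample: Flat grey sample bar 50 x 30 x 12 mm, origin under its centre. A bystander: leave alone.
There are look-alikes about, which are no part of the job. Leave any pink look-alike of the part that bears bed_part3_c alone.

How it is judged:
By the outcome, as a careful person would: the job done as asked, in the order asked, and still so for the second after the job is handed in, with the robot touching nothing.
Of bed_part0, bed_part1, bed_part2, bed_part3, bed_part4 only 3 to 5 are there at a start; the rules pass over those that are not, and their reading is None.
Of tray_part0, tray_part1, tray_part2, tray_part3 only 2 to 4 are there at a start; the rules pass over those that are not, and their reading is None.
At some moment in a run one of bed_part0, bed_part1, bed_part2, bed_part3, bed_part4, tray may be knocked a few centimetres aside while the robot is not near it.
It also fails if it takes over 208 s, if anything falls off the work surface, if the arm or the gripper's body presses on something with over 40 N, if the wrist force passes 120 N, or if a joint passes its speed limit or range.

## Working session

There is one attempt and no reset: what is moved stays moved. The work goes in short steps, Python scripts to look and compute and a tool call to move; the robot and the scene stay as the last step left them, time stands still between calls to the robot, and variables do not carry over. Pictures are saved under pics/ and viewed, at most 14 in all, crops included, and the job is handed in when it is done.

Besides the shell and the picture viewer there is one more tool, called in YAML: its name, and indented under it one key for each argument. send_rows: Moves the arm, as the interface text tells. Its arguments: {"type":"object","properties":{"targets":{"type":"string"}},"required":["targets"]}

```bash
ls; mkdir -p pics; python3 - <<'E'
from workcell import manip,capture,get_calibration
import cv2,numpy as np
for n in("scene","top"):
    p,d=capture(n); cv2.imwrite(f"pics/{n}0.png",p[:,:,::-1]); np.save(f"{n}0.npy",d); print(n,get_calibration(n))
print(manip.get_state())
E
```

```text
pics
scene {'fovy': 47.551233847684564, 'cx': 277.80463492037177, 'cy': 208.21978295198375, 'position': array([ 1.07014202, -0.81274275,  0.81940072]), 'attitude': array([0.85491588, 0.23033728, 0.47097955])}
top {'fovy': 51.231657519957636, 'cx': 280.76905213343065, 'cy': 209.65663622232256, 'position': array([0.42563562, 0.01279745, 1.18235169]), 'attitude': array([ 0.11467117, -0.1277709 , -1.5901259 ])}
{'clock': 0.1, 'q': array([ 1.19779535,  0.52193967, -0.03629619,  1.59993391,  0.02119564,
        1.02107098, -0.11280774]), 'joint_vel': array([-1.64698052e-03, -2.34858631e-03,  1.30308999e-03, -2.46233171e-03,
       -5.24007513e-05,  3.94767900e-04, -1.47030426e-03]), 'tau': array([ 3.28642484e-03, -9.28497362e+01,  1.98410198e+00, -3.70530510e+01,
        1.81732723e-02,  5.38479828e-03,  1.17917648e-04]), 'eef_pos': array([ 0.18624024, -0.5963095 ,  0.23079893]), 'orientation': array([-3.10473634e+00, -4.73606537e-01,  3.49137192e-04]), 'force': array([-0.82638776, -1.26343955, -0.12529457]), 'ft_torque': array([ 0.0225818 , -0.01857713, -0.02329567]), 'gripper_force': 0.0, 'opening': 0.08559530718650685}
```

View pics/top0.png

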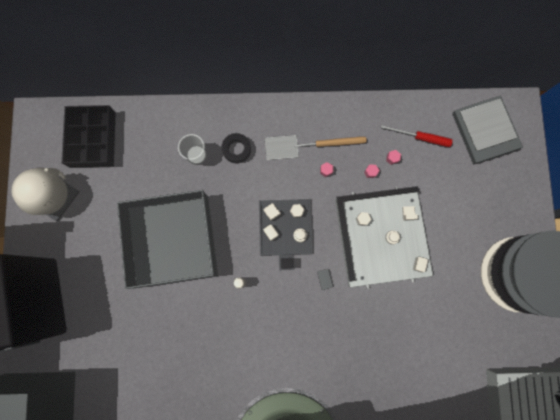

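View pics/scene0.png

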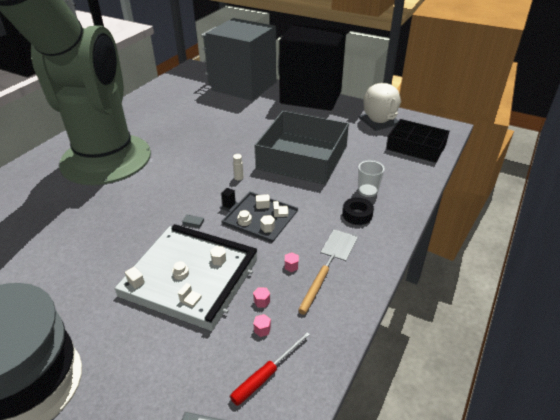

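Top view: bed at about (386,240), with white parts at (364,219), (411,213), (393,237) and (422,264). The tray plate is at (287,228), its grip block at (287,264), and it holds four white parts at (272,211), (297,210), (271,233) and (300,236). The bin is at (168,240).

Possible mix-ups: the glue stick (239,283, whitish), the pink hexagons (327,169), (372,171) and (394,157), and the cup (192,150). I choose by white colour and by lying on the bed or tray.

```bash
cat > h.py <<'E'
from workcell import manip,capture,get_calibration
import cv2,numpy as np
from scipy.spatial.transform import Rotation as R
def cam(n):
    c=get_calibration(n); f=210/np.tan(np.radians(c['fovy']/2)); return c,f,R.from_rotvec(c['attitude']).as_matrix()
def cast(n,u,v,z):
    c,f,M=cam(n); d=M@np.array([(u-c['cx'])/f,-(v-c['cy'])/f,-1]); p=c['position']; return p+d*(z-p[2])/d[2]
def cloud(n,dep):
    c,f,M=cam(n); v,u=np.mgrid[:420,:560]
    P=np.stack([(u-c['cx'])/f*dep,-(v-c['cy'])/f*dep,-dep],-1); W=P@M.T+c['position']; W[dep==0]=np.nan; return W
def to(pos,rv=None,st=None):
    "shift and turn from present pose to pos/rotvec, tool axes"
    s=st or manip.get_state(); T=R.from_rotvec(s['orientation'])
    t=T.inv().apply(np.array(pos)-s['eef_pos']); a=(T.inv()*R.from_rotvec(rv)).as_rotvec() if rv is not None else np.zeros(3)
    return a,t
E
python3 - <<'E'
from h import *
d=np.load('top0.npy'); W=cloud('top',d); I=cv2.imread('pics/top0.png')
for u,v in [(200,330),(450,350),(100,200),(430,110),(280,130),(385,210),(285,222),(287,264),(180,240),(140,205)]: print(u,v,W[v,u].round(4))
hsv=cv2.cvtColor(I,cv2.COLOR_BGR2HSV)
z=W[...,2]
m=((hsv[...,2]>165)&(hsv[...,1]<70)).astype(np.uint8); m[:, :]*=1
n,l,s,c=cv2.connectedComponentsWithStats(m)
for i in range(1,n):
    if 20<s[i,4]<2000 and 230<c[i][0]<440:
        Z=W[l==i]; print(c[i].round(1),s[i],np.nanmedian(Z,0).round(4),np.nanpercentile(Z[:,2],90).round(4))
s0=np.load('scene0.npy'); 
cv2.imwrite('pics/crop0.png',cv2.resize(I[180:300,220:440],None,fx=3.6,fy=3.6,interpolation=cv2.INTER_CUBIC))
E
```

```text
200 330 [ 2.950e-01  2.196e-01 -2.000e-04]
450 350 [ 0.2286 -0.4322 -0.0007]
100 200 [ 0.6471  0.4953 -0.0025]
430 110 [ 0.8861 -0.4298 -0.0012]
280 130 [ 0.8366 -0.0024 -0.0031]
385 210 [ 0.5969 -0.2763  0.0316]
285 222 [ 0.5741 -0.0098  0.0044]
287 264 [ 0.4598 -0.0115  0.0471]
180 240 [0.5319 0.2741 0.0022]
140 205 [0.6282 0.381  0.0122]
[271.1 210.9] [264 204  15  15 139] [0.6033 0.0273 0.0163] 0.0331
[296.6 209.9] [291 204  12  12 115] [ 0.6023 -0.0416  0.0326] 0.0355
[270.2 231.8] [264 225  14  15 122] [0.5449 0.0308 0.0324] 0.0353
[299.  234.8] [294 229  11  13 118] [ 0.5356 -0.0455  0.0298] 0.0345
[237.8 282.6] [234 278   9  10  74] [0.4149 0.1127 0.0738] 0.0768
```

View pics/crop0.png

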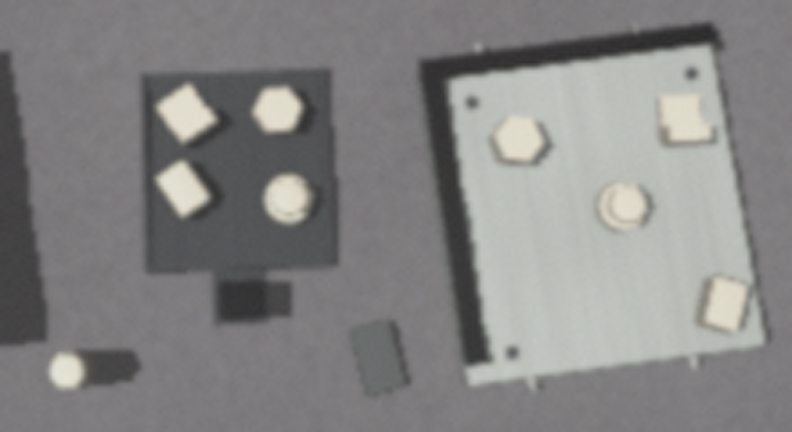

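The close crop confirms the choice. On the bed are a hexagon (518,139), an L bracket (686,118), a knob (625,205) and a block (725,303). The tray holds two block or L shapes, a hexagon and a knob. The pink hexagons and the glue stick are separate.

```bash
cat >> h.py <<'E'
def blobs(m,W,mn=25):
    n,l,s,c=cv2.connectedComponentsWithStats(m.astype(np.uint8)); out=[]
    for i in range(1,n):
        if s[i,4]>=mn:
            P=W[l==i]; out.append((c[i],s[i,4],P))
    return out
def bedparts(d,I,lo=.05,hi=.07):
    W=cloud('top',d); z=W[...,2]; m=(z>lo)&(z<hi)&(W[...,1]<-.13)&(W[...,1]>-.42)&(W[...,0]>.4)&(W[...,0]<.72)&(I.max(2)>120)&(np.ptp(I,2)<50)
    for c,a,P in blobs(m,W):
        r=cv2.minAreaRect((P[:,:2]*1000).astype(np.float32)); print(c.round(1),a,P.mean(0).round(4),'rect',np.round(r[0],1),np.round(r[1],1),round(r[2],1))
E
python3 - <<'E'
from h import *
d=np.load('top0.npy'); I=cv2.imread('pics/top0.png').astype(int); W=cloud('top',d)
bedparts(d,I)
def rect(m,nm):
    n,l,s,c=cv2.connectedComponentsWithStats(m.astype(np.uint8)); i=1+np.argmax(s[1:,4]); P=W[l==i]
    r=cv2.minAreaRect((P[:,:2]*1000).astype(np.float32)); print(nm,s[i],np.round(cv2.boxPoints(r)).tolist(),np.round(r[0],1),np.round(r[1],1),round(r[2],2),np.median(P[:,2]).round(4))
z=W[...,2];x=W[...,0];y=W[...,1]
rect((z>.024)&(z<.036)&(y<-.1)&(y>-.45)&(x>.4)&(x<.75),'slab')
rect((z>.016)&(z<.047)&(y<-.1)&(y>-.45)&(x>.4)&(x<.75),'bed')
rect((z>.07)&(z<.095)&(y>.13)&(y<.45)&(x>.35)&(x<.7),'bin')
dark=(I.max(2)<75)
rect(dark&(z<.02)&(y>-.1)&(y<.07)&(x>.49)&(x<.68),'tray')
rect((z>.035)&(z<.07)&(y>-.1)&(y<.07)&(x>.42)&(x<.5),'grip')
m=(z>.022)&(z<.05)&(y>-.1)&(y<.08)&(x>.5)&(x<.68)
for c,a,P in blobs(m,W): print('traypart',c.round(1),a,P.mean(0).round(4))
E
```

```text
[363.3 218.1] 134 [ 0.573  -0.2122  0.0573] rect [ 573.1 -212. ] [31.4 33. ] 54.4
[410.8 216.2] 58 [ 0.5754 -0.3362  0.0571] rect [ 575.5 -336.2] [12.3 30.2] 2.9
[393.5 236.3] 84 [ 0.524  -0.2879  0.0568] rect [ 523.7 -288.7] [25.7 23.6] 89.4
[420.8 263.9] 146 [ 0.4518 -0.3534  0.0568] rect [ 451.8 -354.1] [27.6 35.8] 69.4
slab [ 343  192   90   94 5851] [[398.0, -172.0], [421.0, -392.0], [650.0, -367.0], [626.0, -148.0]] [ 523.9 -269.8] [230.  220.5] 6.13 0.0294
bed [ 335  186   98  100 7143] [[395.0, -172.0], [421.0, -393.0], [667.0, -364.0], [641.0, -144.0]] [ 530.9 -268.4] [247.6 222.2] 6.61 0.0299
bin [117 190  97  99 855] [[408.0, 393.0], [435.0, 173.0], [654.0, 201.0], [627.0, 420.0]] [531.1 296.7] [220.7 221.3] 7.19 0.0829
tray [274 225   8  16  47] [[526.0, 2.0], [566.0, 1.0], [567.0, 20.0], [526.0, 21.0]] [546.2  11.1] [18.9 40.9] 88.76 0.004
grip [281 258  12  10 113] [[452.0, -24.0], [475.0, -25.0], [475.0, 4.0], [452.0, 4.0]] [463.6 -10.3] [28.4 23.1] 88.51 0.0494
traypart [296.3 210. ] 124 [ 0.6021 -0.0402  0.0321]
traypart [273.4 214.2] 56 [0.5923 0.021  0.0314]
traypart [270.1 231.7] 135 [0.5458 0.0306 0.0322]
traypart [299.8 234.5] 89 [ 0.5367 -0.0476  0.0307]
```

send_rows:
  targets: "0 0 0.166 0 0 0 -1;0 0 0.166 0 0 0 -1;0 0 0.166 0 0 0 -1;0 0 0.166 0 0 0 -1;0 0 0 0.0204 -0.04 0.008 -1;0 0 0 0.0204 -0.04 0.008 -1;0 0 0 0.0204 -0.04 0.008 -1;0 0 0 0.0204 -0.04 0.008 -1"

```text
clock: 1.1
eef_pos: [0.3201, -0.4745, 0.1989]
orientation: [-3.09, 0.564, 0.0]
force: [0.3, -0.6, 0.3]
opening: 0.0856
gripper_force: 0.0
```

send_rows:
  targets: "0 0 0 0.0204 -0.04 0.008 -1;0 0 0 0.0204 -0.04 0.008 -1;0 0 0 0.0204 -0.04 0.008 -1;0 0 0 0.0204 -0.04 0.008 -1;0 0 0 0 0 0 -1;0 0 0 0 0 0 -1;0 0 0 0 0 0 -1;0 0 0 0 0 0 -1"

```text
clock: 2.1
eef_pos: [0.4515, -0.3556, 0.1674]
orientation: [3.09, -0.566, 0.0]
force: [0.0, 0.3, -0.4]
opening: 0.0852
gripper_force: 0.0
```

send_rows:
  targets: "0 0 0 -0.0005 -0.002 0.03 -1;0 0 0 0 0 0.03 -1;0 0 0 0 0 0.03 -1;0 0 0 0 0 0.03 -1;0 0 0 0 0 0.013 -1;0 0 0 0 0 0 -1;0 0 0 0 0 0 1;0 0 0 0 0 0 1"

```text
clock: 3.1
eef_pos: [0.4528, -0.3532, 0.0353]
orientation: [3.09, -0.564, 0.002]
force: [-0.5, -0.4, 0.7]
opening: 0.0516
gripper_force: 0.0
```

send_rows:
  targets: "0 0 0 0 0 0 1;0 0 0 0 0 0 1;0 0 0 0 0 0 1;0 0 0 0 0 0 1;0 0 0 0 0 -0.03 1;0 0 0 0 0 -0.04 1;0 0 0 0 0 -0.04 1;0 0 0 0 0 -0.04 1"

```text
clock: 4.1
eef_pos: [0.4522, -0.3527, 0.1858]
orientation: [3.09, -0.564, 0.0]
force: [0.5, -0.3, -0.0]
opening: 0.0246
gripper_force: 59.1
```

send_rows:
  targets: "0 0 -0.18 0 0 0 1;0 0 -0.18 0 0 0 1;0 0 0 0.006 -0.05 0 1;0 0 0 0.006 -0.05 0 1;0 0 0 0.006 -0.05 0 1;0 0 0 0.006 -0.05 0 1;0 0 0 0.006 -0.05 0 1;0 0 0 0.006 -0.05 0 1"

```text
clock: 5.1
eef_pos: [0.4888, -0.0514, 0.1846]
orientation: [3.141, -0.002, 0.001]
force: [0.1, 0.4, -0.9]
opening: 0.025
gripper_force: 59.0
```

send_rows:
  targets: "0 0 0 0.006 -0.05 0 1;0 0 0 0.006 -0.05 0 1;0 0 0 0.006 -0.05 0 1;0 0 0 0.006 -0.05 0 1;0 0 0 0.006 -0.05 0 1;0 0 0 0.006 -0.05 0 1;0 0 0 0.006 -0.05 0 1;0 0 0 0 0 0 1"

```text
clock: 6.1
eef_pos: [0.5302, 0.3013, 0.184]
orientation: [-3.14, -0.006, 0.001]
force: [0.7, -0.1, -0.6]
opening: 0.0249
gripper_force: 59.1
```

send_rows:
  targets: "0 0 0 0 0 0.035 1;0 0 0 0 0 0.035 1;0 0 0 0 0 0.034 1;0 0 0 0 0 0 -1;0 0 0 0 0 0 -1;0 0 0 0 0 -0.034 -1;0 0 0 0 0 -0.035 -1;0 0 0 0 0 -0.035 -1"

```text
clock: 7.1
eef_pos: [0.5316, 0.2971, 0.1875]
orientation: [-3.14, 0.002, -0.003]
force: [-0.1, -0.9, -0.0]
opening: 0.0854
gripper_force: 0.0
```

```bash
cat >> h.py <<'E'
def look(nm):
    p,d=capture('top'); cv2.imwrite(f'pics/{nm}.png',p[:,:,::-1]); I=p[:,:,::-1].astype(int); bedparts(d,I); W=cloud('top',d); z,x,y=W[...,2],W[...,0],W[...,1]
    for c,a,P in blobs((z>.02)&(z<.07)&(y>-.1)&(y<.09)&(x>.42)&(x<.7),W): print('tray',c.round(1),a,P.mean(0).round(4))
    s=manip.get_state(); print(s['clock'],s['eef_pos'].round(4),s['q'].round(2))
    return d,I
E
python3 -c "
from h import *
look('a1')"
```

```text
[363.4 218.1] 132 [ 0.5732 -0.2125  0.057 ] rect [ 573.4 -212.7] [30.9 32.7] 43.3
[410.7 216.2] 59 [ 0.5753 -0.3359  0.0573] rect [ 575.7 -336.6] [12.1 31.2] 3.3
[393.4 236.4] 84 [ 0.5239 -0.2875  0.0569] rect [ 523.6 -287.7] [25.1 23.6] 88.7
tray [296.4 210. ] 124 [ 0.6021 -0.0404  0.0321]
tray [273.4 214.3] 58 [0.592  0.0211 0.0313]
tray [270.1 231.8] 135 [0.5455 0.0307 0.032 ]
tray [299.7 234.8] 116 [ 0.5362 -0.0475  0.0288]
tray [286.2 262.6] 113 [ 0.4634 -0.0093  0.0492]
7.15 [0.5331 0.298  0.192 ] [-0.51  0.54 -0.14  1.68  0.09  0.92 -2.26]
```

send_rows:
  targets: "0 0 0 0.004 0.051 0 -1;0 0 0 0.004 0.051 0 -1;0 0 0 0.004 0.051 0 -1;0 0 0 0.004 0.051 0 -1;0 0 0 0.004 0.051 0 -1;0 0 0 0.004 0.051 0 -1;0 0 0 0.004 0.051 0 -1;0 0 0 0.004 0.051 0 -1"

```text
clock: 8.15
eef_pos: [0.5631, -0.1129, 0.1861]
orientation: [3.141, -0.002, 0.004]
force: [0.5, -0.5, 0.1]
opening: 0.0854
gripper_force: 0.0
```

send_rows:
  targets: "0 0 0 0.004 0.051 0 -1;0 0 0 0.004 0.051 0 -1;0 0 -0.168 0 0 0 -0.4;0 0 -0.168 0 0 0 -0.4;0 0 -0.168 0 0 0 -0.4;0 0 -0.168 0 0 0 -0.4;0 0 -0.168 0 0 0 -0.4;0 0 -0.168 0 0 0 -0.4"

```text
clock: 9.15
eef_pos: [0.5709, -0.2134, 0.1861]
orientation: [2.746, 1.522, 0.002]
force: [0.4, -0.3, -0.8]
opening: 0.0595
gripper_force: 0.0
```

send_rows:
  targets: "0 0 -0.168 0 0 0 -0.4;0 0 -0.168 0 0 0 -0.4;0 0 -0.168 0 0 0 -0.4;0 0 -0.168 0 0 0 -0.4;0 0 0 0 0 0.03 -0.4;0 0 0 0 0 0.03 -0.4;0 0 0 0 0 0 -0.4;0 0 0 0 0 0 -0.4"

```text
clock: 10.15
eef_pos: [0.5713, -0.2133, 0.1262]
orientation: [2.097, 2.336, 0.001]
force: [0.7, -0.4, 0.0]
opening: 0.0597
gripper_force: 0.0
```

```bash
python3 -c "
from h import *
s=manip.get_state();print(s['eef_pos'],s['orientation'],s['opening'],s['q'].round(2));print(to([.5733,-.2124,.034],st=s))"
```

```text
[ 0.5712799  -0.21330676  0.12617276] [2.09721622e+00 2.33636224e+00 9.53027231e-04] 0.05969426941572222 [ 0.57  0.66 -0.46  1.72  0.37  0.85  0.06]
(array([0., 0., 0.]), array([0.0007855 , 0.00193979, 0.0921756 ]))
```

send_rows:
  targets: "0 0 0 0.001 0.002 0.03 -0.4;0 0 0 0 0 0.03 -0.4;0 0 0 0 0 0.032 -0.4;0 0 0 0 0 0 -0.4;0 0 0 0 0 0 1;0 0 0 0 0 0 1;0 0 0 0 0 0 1;0 0 0 0 0 0 1"

```text
clock: 11.15
eef_pos: [0.5735, -0.2122, 0.0346]
orientation: [2.097, 2.336, 0.002]
force: [-1.8, 2.1, 10.3]
opening: 0.0345
gripper_force: 59.0
```

send_rows:
  targets: "0 0 0 0 0 0 1;0 0 0 0 0 -0.03 1;0 0 0 0 0 -0.04 1;0 0 0 0 0 -0.04 1;0 0 0 0 0 -0.04 1;0 0 0 0.05 0 0 1;0 0 0 0.05 0 0 1;0 0 0 0.05 0 0 1"

```text
clock: 12.15
eef_pos: [0.5563, -0.0613, 0.1841]
orientation: [2.097, 2.336, 0.002]
force: [1.2, 0.2, 0.1]
opening: 0.0342
gripper_force: 59.8
```

send_rows:
  targets: "0 0 0 0.051 0.002 0 1;0 0 0 0.051 0.002 0 1;0 0 0 0.051 0.002 0 1;0 0 0 0.051 0.002 0 1;0 0 0 0.051 0.002 0 1;0 0 0 0.051 0.002 0 1;0 0 0 0.051 0.001 0 1;0 0 0 0 0 0.03 1"

```text
clock: 13.15
eef_pos: [0.5305, 0.2991, 0.1553]
orientation: [2.092, 2.343, 0.01]
force: [0.7, -1.6, -1.4]
opening: 0.0343
gripper_force: 59.8
```

send_rows:
  targets: "0 0 0 0 0 0.035 1;0 0 0 0 0 0.035 1;0 0 0 0 0 0 1;0 0 0 0 0 0 -1;0 0 0 0 0 0 -1;0 0 0 0 0 -0.034 -1;0 0 0 0 0 -0.035 -1;0 0 0 0 0 -0.035 -1"

```text
clock: 14.15
eef_pos: [0.5309, 0.2938, 0.1887]
orientation: [2.098, 2.338, 0.002]
force: [-0.6, -0.6, -0.5]
opening: 0.0856
gripper_force: 0.0
```

```bash
python3 -c "
from h import *
look('a2')
print(to([.5755,-.3362,.187]))"
```

```text
[410.8 216.1] 58 [ 0.5755 -0.3362  0.0573] rect [ 575.6 -336.6] [30.  11.3] 88.7
[393.5 236.3] 84 [ 0.5241 -0.2879  0.0568] rect [ 525.4 -288. ] [26.8 24.5] 3.0
tray [296.4 210.1] 126 [ 0.602  -0.0403  0.0318]
tray [273.5 214.2] 58 [0.5922 0.0207 0.0312]
tray [270.1 231.8] 137 [0.5456 0.0305 0.0321]
tray [299.9 234.6] 102 [ 0.5365 -0.0477  0.0297]
tray [286.2 262.6] 113 [ 0.4634 -0.0093  0.0494]
14.2 [0.5322 0.2949 0.1932] [-0.23  0.58 -0.55  1.67  0.35  0.98 -0.79]
(array([0., 0., 0.]), array([-0.63213778, -0.02493485,  0.00428563]))
```

send_rows:
  targets: "0 0 0 -0.0482 -0.0058 0 -1;0 0 0 -0.0482 -0.0058 0 -1;0 0 0 -0.0482 -0.0058 0 -1;0 0 0 -0.0482 -0.0058 0 -1;0 0 0 -0.0482 -0.0058 0 -1;0 0 0 -0.0482 -0.0058 0 -1;0 0 0 -0.0482 -0.0058 0 -1;0 0 0 -0.0482 -0.0058 0 -1"

```text
clock: 15.2
eef_pos: [0.5263, -0.0964, 0.1874]
orientation: [2.097, 2.337, 0.001]
force: [0.1, 0.1, 0.7]
opening: 0.0856
gripper_force: 0.0
```

send_rows:
  targets: "0 0 0 -0.0482 -0.0058 0 -1;0 0 0 -0.0482 -0.0058 0 -1;0 0 0 -0.0482 -0.0058 0 -1;0 0 0 -0.0482 -0.0058 0 -1;0 0 0 0 0 0.03 -1;0 0 0 0 0 0.03 -1;0 0 0 0 0 0 -1;0 0 0 0 0 0 -1"

```text
clock: 16.2
eef_pos: [0.5245, -0.289, 0.1279]
orientation: [2.097, 2.337, 0.001]
force: [0.6, -0.7, -0.1]
opening: 0.0853
gripper_force: 0.0
```

```bash
python3 -c "
from h import *
s=manip.get_state();print(s['eef_pos'],s['opening'],s['q'].round(2));print(to([.5240,-.288,.033],st=s))"
```

```text
[ 0.52454348 -0.28899028  0.12788706] 0.08528014895221886 [ 0.72  0.64 -0.45  1.74  0.36  0.84  0.21]
(array([0., 0., 0.]), array([ 0.00112529, -0.00057478,  0.09488537]))
```

send_rows:
  targets: "0 0 0 0.001 0 0.03 -1;0 0 0 0 0 0.03 -1;0 0 0 0 0 0.035 -1;0 0 0 0 0 0 -1;0 0 0 0 0 0 1;0 0 0 0 0 0 1;0 0 0 0 0 0 1;0 0 0 0 0 0 1"

```text
clock: 17.2
eef_pos: [0.5243, -0.2883, 0.0328]
orientation: [2.098, 2.337, 0.0]
force: [-4.1, 1.6, 17.0]
opening: 0.0334
gripper_force: 58.2
```

send_rows:
  targets: "0 0 0 0 0 0 1;0 0 0 0 0 -0.02 1;0 0 0 0 0 -0.035 1;0 0 0 0 0 -0.05 1;0 0 0 0 0 -0.05 1;0 0 0 0.05 0 0 1;0 0 0 0.05 0 0 1;0 0 0 0.05 0 0 1"

```text
clock: 18.2
eef_pos: [0.5073, -0.1373, 0.1877]
orientation: [2.098, 2.337, 0.001]
force: [1.3, 0.3, -0.0]
opening: 0.0332
gripper_force: 59.7
```

send_rows:
  targets: "0 0 0 0.0477 0.0077 0 1;0 0 0 0.0477 0.0077 0 1;0 0 0 0.0477 0.0077 0 1;0 0 0 0.0477 0.0077 0 1;0 0 0 0.0477 0.0077 0 1;0 0 0 0.0477 0.0077 0 1;0 0 0 0.0477 0.0077 0 1;0 0 0 0.0477 0.0077 0 1"

```text
clock: 19.2
eef_pos: [0.5277, 0.2488, 0.1877]
orientation: [2.098, 2.338, 0.001]
force: [-0.1, -0.4, 0.1]
opening: 0.0333
gripper_force: 59.7
```

send_rows:
  targets: "0 0 0 0.0477 0.0077 0 1;0 0 0 0 0 0.04 1;0 0 0 0 0 0.04 1;0 0 0 0 0 0 1;0 0 0 0 0 0 -1;0 0 0 0 0 0 -1;0 0 0 0 0 -0.04 -1;0 0 0 0 0 -0.04 -1"

```text
clock: 20.2
eef_pos: [0.5303, 0.2956, 0.1886]
orientation: [2.098, 2.338, 0.001]
force: [0.5, -0.9, 0.1]
opening: 0.0856
gripper_force: 0.0
```

```bash
python3 -c "
from h import *
look('a3')
print(to([.5765,-.3362,.19],[np.pi*np.cos(.05),np.pi*np.sin(.05),0]))"
```

```text
[410.9 216.2] 57 [ 0.5754 -0.3362  0.0573] rect [ 575.7 -336.7] [10.9 30.6] 0.2
tray [296.4 210.1] 128 [ 0.6018 -0.0403  0.0319]
tray [273.4 214.2] 57 [0.5921 0.0209 0.0322]
tray [270.1 231.7] 136 [0.5457 0.0306 0.0322]
tray [299.7 234.7] 110 [ 0.5363 -0.0475  0.0287]
tray [286.2 262.6] 113 [ 0.4634 -0.0093  0.0494]
20.25 [0.5318 0.2969 0.1939] [-0.23  0.58 -0.56  1.67  0.36  0.99 -0.8 ]
(array([ 0.00262529, -0.00744905,  1.57863083]), array([-0.63427241, -0.0237678 ,  0.00180188]))
```

send_rows:
  targets: "0 0 0 -0.0488 -0.0016 0 -1;0 0 0 -0.0488 -0.0016 0 -1;0 0 0 -0.0488 -0.0016 0 -1;0 0 0 -0.0488 -0.0016 0 -1;0 0 0 -0.0488 -0.0016 0 -1;0 0 0 -0.0488 -0.0016 0 -1;0 0 0 -0.0488 -0.0016 0 -1;0 0 0 -0.0488 -0.0016 0 -1"

```text
clock: 21.25
eef_pos: [0.5598, -0.0958, 0.1876]
orientation: [2.097, 2.337, 0.001]
force: [0.3, -0.8, 0.5]
opening: 0.0853
gripper_force: 0.0
```

send_rows:
  targets: "0 0 0 -0.0488 -0.0016 0 -1;0 0 0 -0.0488 -0.0016 0 -1;0 0 0 -0.0488 -0.0016 0 -1;0 0 0 -0.0488 -0.0016 0 -1;0 0 0 -0.0488 -0.0016 0 -1;0 0 0.162 0 0 0 -1;0 0 0.162 0 0 0 -1;0 0 0.162 0 0 0 -1"

```text
clock: 22.25
eef_pos: [0.5781, -0.3377, 0.1875]
orientation: [2.603, 1.757, 0.001]
force: [0.3, 0.3, -0.1]
opening: 0.0855
gripper_force: 0.0
```

send_rows:
  targets: "0 0 0.162 0 0 0 -1;0 0 0.162 0 0 0 -1;0 0 0.162 0 0 0 -1;0 0 0.162 0 0 0 -1;0 0 0.162 0 0 0 -1;0 0 0.162 0 0 0.03 -1;0 0 0.162 0 0 0.03 -1;0 0 0 0 0 0 -1"

```text
clock: 23.25
eef_pos: [0.5773, -0.3368, 0.1255]
orientation: [-3.139, -0.094, 0.003]
force: [0.8, 0.1, -0.2]
opening: 0.0857
gripper_force: 0.0
```

```bash
python3 -c "
from h import *
s=manip.get_state();print(s['eef_pos'],s['orientation'],s['opening'],s['q'].round(2));print(to([.5785,-.3362,.034],st=s))"
```

```text
[ 0.57732023 -0.3367586   0.12552109] [-3.13900133e+00 -9.41983657e-02  2.96500541e-03] 0.08567739827195256 [ 0.49  0.71 -0.08  1.56  0.07  0.88 -1.13]
(array([0., 0., 0.]), array([ 0.00138065, -0.00037401,  0.09151922]))
```

send_rows:
  targets: "0 0 0 0.001 0 0.03 -1;0 0 0 0 0 0.03 -1;0 0 0 0 0 0.032 -1;0 0 0 0 0 0 -1;0 0 0 0 0 0 1;0 0 0 0 0 0 1;0 0 0 0 0 0 1;0 0 0 0 0 0 1"

```text
clock: 24.25
eef_pos: [0.5794, -0.3375, 0.0357]
orientation: [3.14, 0.093, 0.002]
force: [-4.5, 2.1, 13.1]
opening: 0.0286
gripper_force: 59.0
```

send_rows:
  targets: "0 0 0 0 0 0 1;0 0 0 0 0 -0.02 1;0 0 0 0 0 -0.035 1;0 0 0 0 0 -0.05 1;0 0 0 0 0 -0.05 1;0 0 0 0 -0.05 0 1;0 0 0 0 -0.05 0 1;0 0 0 0 -0.05 0 1"

```text
clock: 25.25
eef_pos: [0.57, -0.1862, 0.1908]
orientation: [3.14, 0.092, 0.002]
force: [0.9, -0.2, -0.8]
opening: 0.0289
gripper_force: 59.1
```

send_rows:
  targets: "0 0 0 -0.001 -0.0485 0 1;0 0 0 -0.001 -0.0485 0 1;0 0 0 -0.001 -0.0485 0 1;0 0 0 -0.001 -0.0485 0 1;0 0 0 -0.001 -0.0485 0 1;0 0 0 -0.001 -0.0485 0 1;0 0 0 -0.001 -0.0485 0 1;0 0 0 -0.001 -0.0485 0 1"

```text
clock: 26.25
eef_pos: [0.5392, 0.2008, 0.1908]
orientation: [-3.14, -0.092, -0.002]
force: [0.2, -0.1, -0.1]
opening: 0.0288
gripper_force: 59.1
```

send_rows:
  targets: "0 0 0 -0.001 -0.0485 0 1;0 0 0 -0.001 -0.0485 0 1;0 0 0 0 0 0.05 1;0 0 0 0 0 0.05 1;0 0 0 0 0 0 1;0 0 0 0 0 0 -1;0 0 0 0 0 0 -1;0 0 0 0 0 -0.05 -1"

```text
clock: 27.25
eef_pos: [0.5307, 0.2953, 0.139]
orientation: [3.139, 0.092, -0.005]
force: [-0.4, -0.2, 1.8]
opening: 0.0812
gripper_force: 0.0
```

send_rows:
  targets: "0 0 0 0 0 -0.06 -1;0 0 -0.165 0 0 0 -1;0 0 -0.165 0 0 0 -1;0 0 -0.165 0 0 0 -1;0 0 -0.165 0 0 0 -1;0 0 -0.165 0 0 0 -1;0 0 -0.165 0 0 0 -1;0 0 -0.165 0 0 0 -1"

```text
clock: 28.25
eef_pos: [0.5321, 0.2959, 0.2011]
orientation: [2.576, 1.798, 0.003]
force: [-0.1, -0.3, 0.2]
opening: 0.0853
gripper_force: 0.0
```

```bash
cat >> h.py <<'E'
def traypose(d,I):
    W=cloud('top',d); z,x,y=W[...,2],W[...,0],W[...,1]
    m=(z<.022)&(y>-.11)&(y<.1)&(x>.47)&(x<.68)&(I.mean(2)<92); m=cv2.morphologyEx(m.astype(np.uint8),cv2.MORPH_OPEN,np.ones((3,3)))
    n,l,s,c=cv2.connectedComponentsWithStats(m); i=1+np.argmax(s[1:,4]); r=cv2.minAreaRect((W[l==i][:,:2]*1000).astype(np.float32)); print('plate',np.round(r[0],1),np.round(r[1],1),round(r[2],2))
E
python3 -c "
from h import *
d,I=look('a4'); traypose(d,I); print(I[222,285],I[320,285],I[250,330])
cv2.imwrite('pics/c4.png',cv2.resize(I[150:310,100:440].astype(np.uint8),None,fx=2.3,fy=2.3))
print(to([.4634,-.0093,.15]))"
```

```text
tray [296.4 210.1] 126 [ 0.6019 -0.0403  0.0321]
tray [273.4 214.3] 58 [0.5919 0.021  0.0316]
tray [270.1 231.7] 136 [0.5458 0.0306 0.0317]
tray [299.8 234.6] 115 [ 0.5366 -0.0476  0.0284]
tray [286.2 262.6] 113 [ 0.4634 -0.0093  0.0496]
28.3 [0.5321 0.2958 0.201 ] [-0.29  0.56 -0.46  1.66  0.29  0.99 -1.19]
plate [548.2  -3.2] [161.2 209.3] 1.75
[60 59 59] [135 133 135] [78 76 78]
(array([0., 0., 0.]), array([-0.31049228,  0.03796857,  0.05071091]))
```

View pics/c4.png

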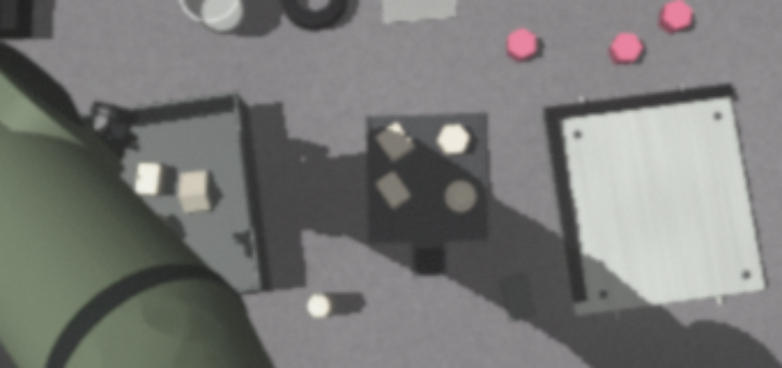

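```bash
python3 -c "
from h import *
k=lambda a,b:cast('top',220+a/3.6,180+b/3.6,.01)[:2]
A,B,C,D=k(143,75),k(150,272),k(331,70),k(338,265)
f=lambda p,q:np.degrees(np.arctan2(*(p-q)[::-1])).round(2)
print(A,B,C,D,f(A,B),f(C,D),f(A,C)-90,f(B,D)-90)
I=cv2.imread('pics/top0.png').astype(int);d=np.load('top0.npy');W=cloud('top',d);z,x,y=W[...,2],W[...,0],W[...,1]
m=(z<.05)&(y>-.11)&(y<.1)&(x>.5)&(x<.66)&((I.mean(2)<100)|(z>.02))
r=cv2.minAreaRect((W[m][:,:2]*1000).astype(np.float32));print(r)
"
```

```text
[0.63288608 0.05749459] [0.48476385 0.05467183] [ 0.63357803 -0.08452718] [ 0.48673192 -0.08469661] 1.09 0.07 0.28000000000000114 0.8100000000000023
((568.0829467773438, -13.1151123046875), (136.66619873046875, 145.13612365722656), 0.4952479600906372)
```

send_rows:
  targets: "0 0 -0.165 0 0 0 -1;0 0 -0.165 0 0 0 -1;0 0 0 -0.05 0 0 -1;0 0 0 -0.05 0 0 -1;0 0 0 -0.05 0 0 -1;0 0 0 -0.05 0 0 -1;0 0 0 -0.05 0 0 -1;0 0 0 -0.05 0 0 -1"

```text
clock: 29.3
eef_pos: [0.5237, -0.0058, 0.2007]
orientation: [2.254, 2.186, 0.002]
force: [1.2, -0.0, -0.8]
opening: 0.0858
gripper_force: 0.0
```

```bash
python3 -c "
from h import *
s=manip.get_state();print(s['eef_pos'],s['orientation'],s['q'].round(2));print(to([.4634,-.0093,.12],st=s), R.from_rotvec(s['orientation']).as_matrix())"
```

```text
[ 0.52368976 -0.00580775  0.20070487] [2.25354075e+00 2.18614451e+00 1.66033432e-03] [ 0.29  0.44 -0.52  1.88  0.28  0.89 -0.39]
(array([0., 0., 0.]), array([-0.00527525, -0.06032528,  0.08058138])) [[ 3.03544080e-02  9.99537032e-01  2.08136220e-03]
 [ 9.99539040e-01 -3.03531643e-02 -6.26568746e-04]
 [-5.63102735e-04  2.09942190e-03 -9.99997638e-01]]
```

send_rows:
  targets: "0 0 -0.039 0 0 0 -0.4;0 0 0 -0.0015 -0.03 0 -0.4;0 0 0 -0.0015 -0.03 0 -0.4;0 0 0 0 0 0.04 -0.4;0 0 0 0 0 0.04 -0.4;0 0 0 0 0 0.03 -0.4;0 0 0 0 0 0 -0.4;0 0 0 0 0 0 -0.4"

```text
clock: 30.3
eef_pos: [0.4643, -0.0072, 0.0907]
orientation: [2.208, 2.233, 0.002]
force: [0.4, 0.4, 0.8]
opening: 0.0596
gripper_force: 0.0
```

```bash
python3 -c "
from h import *
p,d=capture('top');W=cloud('top',d);z,x,y=W[...,2],W[...,0],W[...,1]
s=manip.get_state();print(s['eef_pos'],s['orientation'],s['opening']);print(to([.4634,-.0095,.014],st=s))"
```

```text
[ 0.46439842 -0.00743008  0.09080736] [2.20741930e+00 2.23309103e+00 2.18400451e-03] 0.05981398261477018
(array([0., 0., 0.]), array([-0.00204462, -0.00118598,  0.07680537]))
```

send_rows:
  targets: "0 0 0 -0.002 -0.001 0.02 -0.4;0 0 0 0 0 0.02 -0.4;0 0 0 0 0 0.02 -0.4;0 0 0 0 0 0.017 -0.4;0 0 0 0 0 0 -0.4;0 0 0 0 0 0 1;0 0 0 0 0 0 1;0 0 0 0 0 0 1"

```text
clock: 31.35
eef_pos: [0.4632, -0.0098, 0.0134]
orientation: [2.208, 2.233, 0.002]
force: [-2.4, 0.4, 13.9]
opening: 0.0255
gripper_force: 58.9
```

send_rows:
  targets: "0 0 0 0 0 0 1;0 0 0 0 0 0 1;0 0 0 0 0 -0.005 1;0 0 0 0 0 -0.01 1;0 0 0 0 0 -0.01 1;0 0 0 0 0 -0.01 1;0 0 0 0 0 -0.005 1;0 0 0 0 0 0 1"

```text
clock: 32.35
eef_pos: [0.4627, -0.0098, 0.0526]
orientation: [2.208, 2.234, 0.001]
force: [0.3, -0.3, -5.2]
opening: 0.0256
gripper_force: 59.4
```

```bash
python3 -c "
from h import *
p,d=capture('scene');cv2.imwrite('pics/s5.png',cv2.resize(p[100:300,100:400,::-1],None,fx=2.4,fy=2.4))
W=cloud('scene',d);print(W[215,262],W[195,255]);s=manip.get_state();print(s['eef_pos'],s['force'],s['ft_torque'],s['opening'])"
```

```text
[ 0.59726775 -0.05676172  0.05665264] [0.53818254 0.00724774 0.05280134]
[ 0.46257279 -0.00976852  0.05233385] [ 1.92897633e-03 -1.63481751e-02 -4.84916029e+00] [0.0177196 0.3620882 0.0199873] 0.025059135890193117
```

View pics/s5.png

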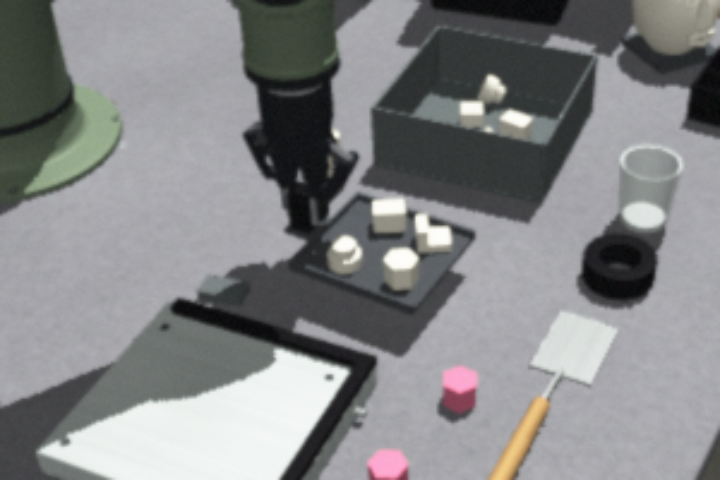

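send_rows:
  targets: "0 0 0 0 0 -0.01 1;0 0 0 0 0 -0.02 1;0 0 0 0 0 -0.025 1;0 0 0 0 0 -0.025 1;0 0 0 0 0 -0.025 1;0 0 0 0 0 -0.02 1;0 0 0 0 0 -0.015 1;0 0 0 0 0 -0.008 1"

```text
clock: 33.4
eef_pos: [0.4626, -0.0097, 0.201]
orientation: [2.208, 2.234, 0.0]
force: [0.1, 0.3, -4.4]
opening: 0.0253
gripper_force: 59.8
```

send_rows:
  targets: "0 0 -0.03 0 0 0 1;0 0 -0.05 0 0 0 1;0 0 -0.05 0 0 0 1;0 0 -0.05 0 0 0 1;0 0 -0.04 0 0 0 1;0 0 -0.03 0 0 0 1;0 0 0 0.005 -0.0005 0 1;0 0 0 0.01 -0.001 0 1"

```text
clock: 34.4
eef_pos: [0.457, 0.0048, 0.2002]
orientation: [-1.913, -2.492, -0.0]
force: [-0.2, 0.5, -4.2]
opening: 0.0254
gripper_force: 59.7
```

send_rows:
  targets: "0 0 0 0.015 -0.0015 0 1;0 0 0 0.02 -0.002 0 1;0 0 0 0.025 -0.0025 0 1;0 0 0 0.025 -0.0025 0 1;0 0 0 0.025 -0.0025 0 1;0 0 0 0.025 -0.0025 0 1;0 0 0 0.025 -0.0025 0 1;0 0 0 0.025 -0.0025 0 1"

```text
clock: 35.4
eef_pos: [0.3905, 0.1799, 0.2004]
orientation: [1.912, 2.493, 0.0]
force: [0.1, 0.6, -4.6]
opening: 0.0252
gripper_force: 59.8
```

send_rows:
  targets: "0 0 0 0.02 -0.002 0 1;0 0 0 0.02 -0.002 0 1;0 0 0 0.015 -0.0015 0 1;0 0 0 0.012 -0.001 0 1;0 0 0 0.008 0 0 1;0 0 0 0.004 0 0 1;0 0 0 0 0 0 1;0 0 0 0 0 0 1"

```text
clock: 36.4
eef_pos: [0.3649, 0.2526, 0.2003]
orientation: [1.913, 2.492, -0.0]
force: [0.1, 0.1, -5.0]
opening: 0.0251
gripper_force: 59.8
```

```bash
python3 -c "
from h import *
p,d=capture('scene');cv2.imwrite('pics/s6.png',cv2.resize(p[60:260,100:400,::-1],None,fx=2.4,fy=2.4))
s=manip.get_state();print(s['eef_pos'],s['orientation'],s['q'].round(2),s['opening']);print(to([.364,.252,.145],st=s))"
```

```text
[0.364878   0.25255748 0.20027821] [ 1.91305742e+00  2.49184452e+00 -2.14252030e-04] [-0.14  0.35 -0.73  2.06  0.31  0.84 -0.79] 0.025803137177737617
(array([0., 0., 0.]), array([-0.00030348, -0.00098905,  0.05527832]))
```

View pics/s6.png

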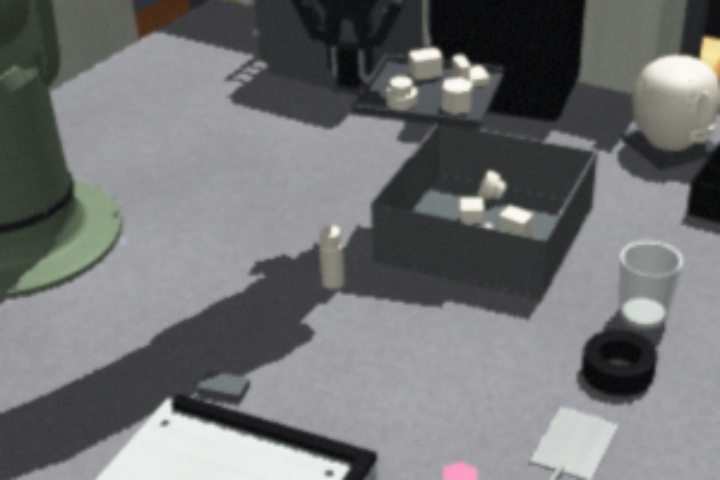

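send_rows:
  targets: "0 0 0 0 0 0.008 1;0 0 0 0 0 0.015 1;0 0 0 0 0 0.017 1;0 0 0 0 0 0.012 1;0 0 0 0 0 0.007 1;0 0 0 0 0 0 1;0.05 0 0 0 0 -0.0085 1;0.05 0 0 0 0 -0.0085 1"

```text
clock: 37.45
eef_pos: [0.3652, 0.2533, 0.1591]
orientation: [-1.873, -2.442, 0.123]
force: [0.3, 0.4, -4.3]
opening: 0.0254
gripper_force: 59.9
```

send_rows:
  targets: "0.05 0 0 0 0 -0.0085 1;0.05 0 0 0 0 -0.0085 1;0.05 0 0 0 0 -0.0085 1;0.05 0 0 0 0 -0.0085 1;0.05 0 0 0 0 -0.0085 1;0.05 0 0 0 0 -0.0085 1;0.05 0 0 0 0 -0.0085 1;0.05 0 0 0 0 -0.0085 1"

```text
clock: 38.45
eef_pos: [0.3833, 0.2579, 0.224]
orientation: [-1.693, -2.207, 0.564]
force: [-0.0, -0.6, -4.9]
opening: 0.0254
gripper_force: 60.1
```

```bash
python3 -c "
from h import *
s=manip.get_state();T=R.from_rotvec(s['orientation']);print(s['eef_pos'],s['force'],s['q'].round(2),s['opening'],'lip',s['eef_pos']+T.apply([0,.173,.008]),np.degrees(np.arccos(-T.as_matrix()[2,2])))
p,d=capture('scene');cv2.imwrite('pics/s7.png',cv2.resize(p[60:260,100:400,::-1],None,fx=2.4,fy=2.4))
"
```

```text
[0.38333325 0.25793946 0.22401465] [-0.04523694 -0.59398779 -4.86069253] [-0.13  0.65 -0.72  1.65  0.15  1.42 -0.63] 0.025449141406653372 lip [0.52623517 0.29628272 0.13400447] 28.666838848085035
```

View pics/s7.png

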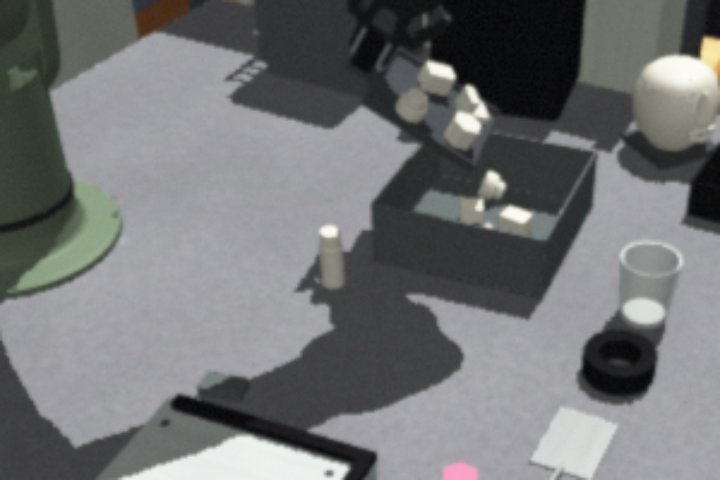

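send_rows:
  targets: "0.03 0 0 0 0 -0.005 1;0.03 0 0 0 0 -0.005 1;0.03 0 0 0 0 -0.005 1;0.03 0 0 0 0 -0.005 1;0.03 0 0 0 0 -0.005 1;0.03 0 0 0 0 -0.005 1;0.03 0 0 0 0 -0.005 1;0.03 0 0 0 0 -0.005 1"

```text
clock: 39.5
eef_pos: [0.4051, 0.2638, 0.2564]
orientation: [-1.57, -2.046, 0.792]
force: [0.5, -0.3, -1.7]
opening: 0.0254
gripper_force: 60.4
```

send_rows:
  targets: "0 0 0 0 0 0 1;0 0 0 0 0 0 1;0 0 0 0 0 0 1;0 0 0 0 0 0 1;0 0 0 0 0 0 1;0 0 0 0 0 0 1;0 0 0 0 0 0 1;0 0 0 0 0 0 1"

```text
clock: 40.5
eef_pos: [0.4048, 0.2637, 0.2561]
orientation: [-1.569, -2.046, 0.793]
force: [-0.3, 0.2, -3.1]
opening: 0.0251
gripper_force: 60.3
```

```bash
python3 -c "
from h import *
s=manip.get_state();T=R.from_rotvec(s['orientation']);print(s['eef_pos'],s['force'],s['q'].round(2),s['opening'],'lip',s['eef_pos']+T.apply([0,.173,.008]),np.degrees(np.arccos(-T.as_matrix()[2,2])))
p,d=capture('scene');cv2.imwrite('pics/s8.png',cv2.resize(p[60:260,100:400,::-1],None,fx=2.4,fy=2.4))
"
```

```text
[0.40476091 0.26368527 0.25612439] [-0.26359491  0.22168419 -3.07666184] [-0.16  0.78 -0.7   1.42  0.08  1.73 -0.61] 0.025121575205377323 lip [0.52294586 0.29538194 0.13356568] 42.398478994658255
```

View pics/s8.png

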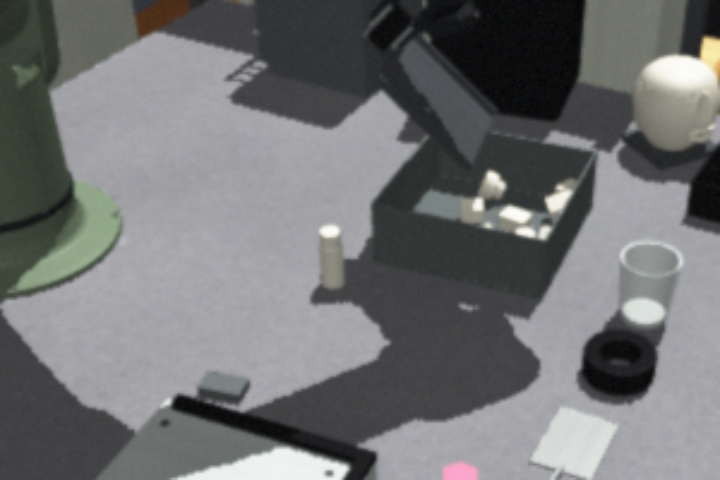

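send_rows:
  targets: "-0.082 0 0 0 0 0 1;-0.082 0 0 0 0 0 1;-0.082 0 0 0 0 0 1;-0.082 0 0 0 0 0 1;-0.082 0 0 0 0 0 1;-0.082 0 0 0 0 0 1;-0.082 0 0 0 0 0 1;-0.082 0 0 0 0 0 1"

```text
clock: 41.55
eef_pos: [0.4045, 0.2636, 0.2563]
orientation: [-1.881, -2.452, 0.1]
force: [0.4, 0.6, -4.0]
opening: 0.0253
gripper_force: 60.1
```

send_rows:
  targets: "-0.084 0 0 0 0 0 1;0 0 0.076 0 0 0 1;0 0 0.076 0 0 0 1;0 0 0 0 0 0 1;0 0 0 0 0 0 1;0 0 0 0 0 0 1;0 0 0 0 0 0 1;0 0 0 0 0 0 1"

```text
clock: 42.55
eef_pos: [0.4048, 0.2637, 0.2561]
orientation: [-2.096, -2.34, 0.0]
force: [-0.0, -0.2, -3.3]
opening: 0.0252
gripper_force: 60.2
```

```bash
python3 -c "
from h import *
p,d=capture('top');I=p[:,:,::-1].astype(int);cv2.imwrite('pics/t9.png',p[:,:,::-1]);W=cloud('top',d);z,x,y=W[...,2],W[...,0],W[...,1]
roi=(y<-.1)&(y>-.45)&(x>.38)&(x<.7)
# subpixel edge scanning in the image: dark->bright transitions at far & left rail
m=roi&(I.mean(2)>115)&(z>.02)&(z<.036)
c,f,M=cam('top')
c2=cv2.morphologyEx(m.astype(np.uint8),cv2.MORPH_CLOSE,np.ones((7,7)))
cs=max(cv2.findContours(c2,cv2.RETR_EXTERNAL,cv2.CHAIN_APPROX_NONE)[0],key=cv2.contourArea)[:,0]
P=np.array([cast('top',u,v,.03)[:2] for u,v in cs])*1000
r=cv2.minAreaRect(P.astype(np.float32));print(np.round(r[0],1),np.round(r[1],1),r[2])
print(I[235,330:350].mean(1).round(),I[183:205,385].mean(1).round(), np.median(z[m]))
a=np.radians(6.3);Rm=np.array([[np.cos(a),np.sin(a)],[-np.sin(a),np.cos(a)]]);Q=(P-[531,-268.5])@Rm.T
for nm,k,lo in (('far',0,1),('near',0,-1),('left',1,1),('right',1,-1)):
  j=1-k; s=(lo*Q[:,k]>70)&(abs(Q[:,j])<70); fit=np.polyfit(Q[s,j],Q[s,k],1); print(nm,s.sum(),fit[1].round(2),np.degrees(np.arctan(fit[0])).round(2))
s=manip.get_state();print(s['eef_pos'],s['orientation'],s['q'].round(2),s['opening'])
T=R.from_rotvec(s['orientation']).as_matrix();print(T.round(4))
"
```

```text
[ 530.7 -267.1] [243.6 220.3] 6.271658897399902
[135. 137. 136. 138. 137. 138. 141. 141. 138. 136. 130. 114.  88.  66.
  63.  63.  61.  70. 112. 171.] [135. 140. 138. 138. 138. 139. 127.  97.  66.  58.  57.  56.  76. 132.
 185. 204. 207. 207. 209. 208. 211. 211.] 0.029396940862278065
far 63 103.21 3.64
near 53 -120.76 0.01
left 53 91.58 -0.86
right 52 -107.43 -0.05
[0.40475106 0.26365735 0.25612466] [-2.09583112e+00 -2.34020926e+00  8.90817320e-05] [-0.12  0.33 -0.72  1.91  0.26  1.   -0.85] 0.02526855228076503
[[-1.098e-01  9.939e-01 -1.000e-04]
 [ 9.939e-01  1.098e-01  0.000e+00]
 [ 0.000e+00 -1.000e-04 -1.000e+00]]
```

send_rows:
  targets: "0 0 0 -0.02 0 0 1;0 0 0 -0.035 -0.001 0 1;0 0 0 -0.045 -0.001 0 1;0 0 0 -0.045 -0.001 0 1;0 0 0 -0.045 -0.001 0 1;0 0 0 -0.045 -0.001 0 1;0 0 0 -0.045 -0.001 0 1;0 0 0 -0.045 -0.001 0 1"

```text
clock: 43.6
eef_pos: [0.4334, -0.0616, 0.2563]
orientation: [2.096, 2.34, 0.0]
force: [0.5, 0.3, -2.9]
opening: 0.0253
gripper_force: 60.2
```

send_rows:
  targets: "0 0 0 -0.045 -0.001 0 1;0 0 0 -0.045 -0.001 0 1;0 0 0 -0.045 -0.001 0 1;0 0 0 -0.035 -0.001 0 1;0 0 0 -0.025 -0.001 0 1;0 0 0 -0.012 -0.001 0.02 1;0 0 0 0 -0.001 0.03 1;0 0 0 0 0 0.03 1"

```text
clock: 44.6
eef_pos: [0.4491, -0.2669, 0.1753]
orientation: [2.096, 2.34, 0.0]
force: [0.1, 0.4, -3.4]
opening: 0.0255
gripper_force: 60.2
```

```bash
python3 -c "
from h import *
s=manip.get_state();print(s['eef_pos'],s['orientation'],s['q'].round(2),s['force']);print(to([.4504,-.2664,.046],st=s))
p,d=capture('scene');cv2.imwrite('pics/s10.png',cv2.resize(p[160:360,80:320,::-1],None,fx=3,fy=3))
"
```

```text
[ 0.44912957 -0.2668795   0.17526803] [2.09604691e+00 2.33983320e+00 3.89086922e-05] [ 0.74  0.46 -0.42  1.91  0.25  0.83  0.3 ] [ 0.06508993  0.40027724 -3.37932055]
(array([0., 0., 0.]), array([0.00035629, 0.0012941 , 0.12926819]))
```

View pics/s10.png

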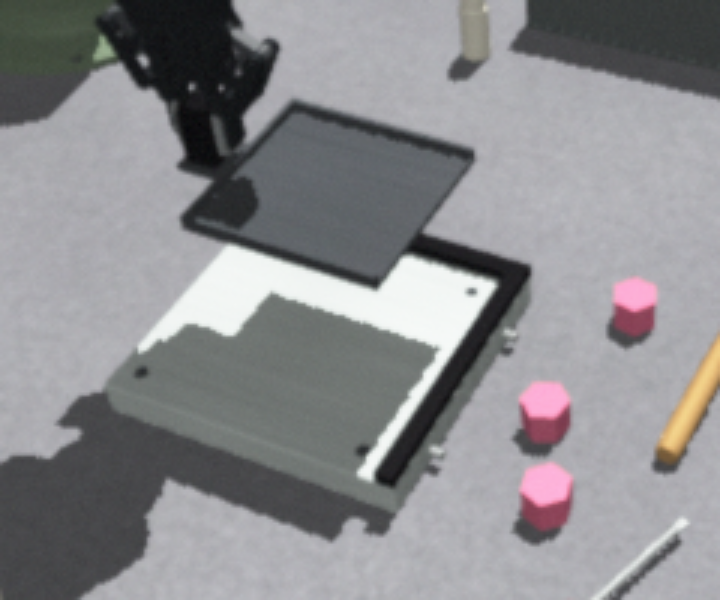

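send_rows:
  targets: "0 0 0 0 0.001 0.03 1;0 0 0 0 0 0.03 1;0 0 0 0 0 0.03 1;0 0 0 0 0 0.02 1;0 0 0 0 0 0.01 1;0 0 0 0 0 0.006 1;0 0 0 0 0 0 1;0 0 0 0 0 0 1"

```text
clock: 45.65
eef_pos: [0.4505, -0.2667, 0.0508]
orientation: [2.096, 2.339, 0.0]
force: [0.2, -0.1, -2.5]
opening: 0.0256
gripper_force: 60.4
```

send_rows:
  targets: "0 0 0 0 0 0.001 1;0 0 0 0 0 0.001 1;0 0 0 0 0 0.001 1;0 0 0 0 0 0 1;0 0 0 0 0 0 1;0 0 0 0 0 0 1;0 0 0 0 0 0 1;0 0 0 0 0 0 1"

```text
clock: 46.65
eef_pos: [0.4502, -0.2665, 0.0471]
orientation: [-2.096, -2.34, -0.0]
force: [-0.3, -0.2, -3.4]
opening: 0.0255
gripper_force: 60.4
```

send_rows:
  targets: "0 0 0 0 0 0.001 1;0 0 0 0 0 0.001 1;0 0 0 0 0 0.001 1;0 0 0 0 0 0 1;0 0 0 0 0 0 1;0 0 0 0 0 0 1;0 0 0 0 0 0 1;0 0 0 0 0 0 1"

```text
clock: 47.65
eef_pos: [0.4502, -0.2665, 0.0441]
orientation: [2.096, 2.34, 0.0]
force: [-0.8, -0.5, -3.3]
opening: 0.0253
gripper_force: 60.4
```

send_rows:
  targets: "0 0 0 0 0 0.001 1;0 0 0 0 0 0 1;0 0 0 0 0 0 1;0 0 0 0 0 0 1;0 0 0 0 0 0 1;0 0 0 0 0 0 1;0 0 0 0 0 0 1;0 0 0 0 0 0 1"

```text
clock: 48.65
eef_pos: [0.4502, -0.2666, 0.0434]
orientation: [2.096, 2.34, -0.0]
force: [-3.8, 1.9, 7.1]
opening: 0.0253
gripper_force: 61.6
```

send_rows:
  targets: "0 0 0 0.002 0 0 1;0 0 0 0.002 0 0 1;0 0 0 0.002 0 0 1;0 0 0 0.002 0 0 1;0 0 0 0.002 0 0 1;0 0 0 0.001 0 0 1;0 0 0 0 0 0 1;0 0 0 0 0 0 1"

```text
clock: 49.65
eef_pos: [0.4495, -0.2557, 0.0434]
orientation: [2.095, 2.339, 0.001]
force: [0.2, -1.6, 6.6]
opening: 0.0257
gripper_force: 61.7
```

send_rows:
  targets: "0 0 0 0 0.002 0 1;0 0 0 0 0.002 0 1;0 0 0 0 0.002 0 1;0 0 0 0 0.002 0 1;0 0 0 0 0.001 0 1;0 0 0 0 0 0 1;0 0 0 0 0 0 1;0 0 0 0 0 0 1"

```text
clock: 50.65
eef_pos: [0.4573, -0.2547, 0.0434]
orientation: [-2.096, -2.339, 0.002]
force: [-7.5, -0.8, 14.0]
opening: 0.0254
gripper_force: 62.8
```

Now 1 mm steps: first to the left rail, then to the far rail.

send_rows:
  targets: "0 0 0 0.001 0 0 1;0 0 0 0.001 0 0 1;0 0 0 0.001 0 0 1;0 0 0 0 0 0 1;0 0 0 0 0 0 1;0 0 0 0 0 0 1;0 0 0 0 0 0 1;0 0 0 0 0 0 1"

```text
clock: 51.65
eef_pos: [0.4574, -0.2526, 0.0435]
orientation: [2.097, 2.338, -0.001]
force: [-3.4, -6.9, 9.0]
opening: 0.0256
gripper_force: 62.2
```

send_rows:
  targets: "0 0 0 0.001 0 0 1;0 0 0 0.001 0 0 1;0 0 0 0 0 0 1;0 0 0 0 0 0 1;0 0 0 0 0 0 1;0 0 0 0 0 0 1;0 0 0 0 0 0 1;0 0 0 0 0 0 1"

```text
clock: 52.65
eef_pos: [0.4572, -0.2515, 0.0435]
orientation: [2.097, 2.337, -0.002]
force: [-3.0, -13.5, 4.7]
opening: 0.0256
gripper_force: 61.7
```

send_rows:
  targets: "0 0 0 0 0.001 0 1;0 0 0 0 0.001 0 1;0 0 0 0 0 0 1;0 0 0 0 0 0 1;0 0 0 0 0 0 1;0 0 0 0 0 0 1;0 0 0 0 0 0 1;0 0 0 0 0 0 1"

```text
clock: 53.65
eef_pos: [0.4573, -0.2515, 0.0434]
orientation: [-2.099, -2.337, 0.006]
force: [-15.1, -12.9, 17.2]
opening: 0.0254
gripper_force: 63.2
```

```bash
python3 -c "
from h import *
p,d=capture('scene');q,e=capture('top')
a=cv2.resize(p[220:330,110:270,::-1],None,fx=3.6,fy=3.6,interpolation=cv2.INTER_CUBIC);b=cv2.resize(q[180:290,330:440,::-1],None,fx=3.6,fy=3.6,interpolation=cv2.INTER_CUBIC)
b=b[:,:800-a.shape[1]] if a.shape[1]+b.shape[1]>800 else b
v=np.vstack([a[:300],b[:300,:].copy() if b.shape[1]==a.shape[1] else cv2.copyMakeBorder(b[:300],0,0,0,a.shape[1]-b.shape[1],cv2.BORDER_CONSTANT)])
cv2.imwrite('pics/m11.png',v); s=manip.get_state();print(s['ft_torque'],s['force'])
"
```

```text
[-2.19583309  2.22677797 -0.29955502] [-15.97412372 -12.61009619  17.73991906]
```

View pics/m11.png

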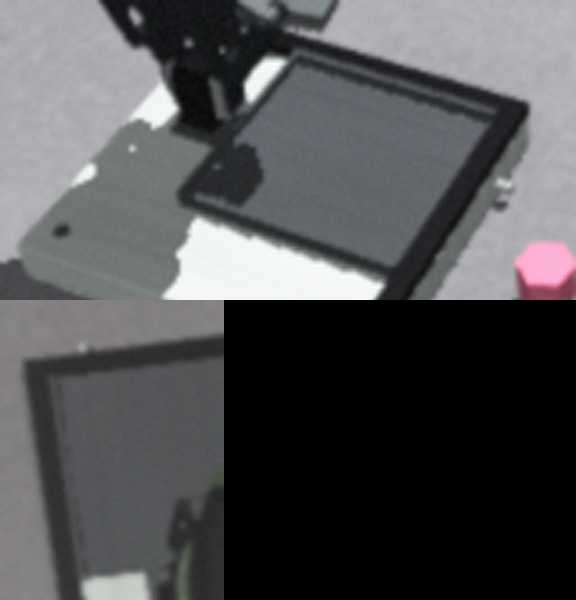

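send_rows:
  targets: "0 0 0 -0.001 -0.001 -0.001 1;0 0 0 0 0 0 1;0 0 0 0 0 0 1;0 0 0 0 0 0 -0.4;0 0 0 0 0 0 -0.4;0 0 0 0 0 0 -0.4;0 0 0 0 0 -0.02 -0.4;0 0 0 0 0 -0.04 -0.4"

```text
clock: 54.75
eef_pos: [0.4579, -0.2499, 0.1038]
orientation: [-2.093, -2.339, 0.001]
force: [1.1, 0.0, 0.6]
opening: 0.0595
gripper_force: 0.0
```

send_rows:
  targets: "0 0 0 0 -0.02 -0.04 1;0 0 0 0 -0.04 -0.04 1;0 0 0 0 -0.02 -0.02 1;0 0 0 0 0 0 1;0 0 0 0 0 0 1;0 0 0 0 0 0 1;0 0 0 0 0 0 1;0 0 0 0 0 0 1"

```text
clock: 55.75
eef_pos: [0.3791, -0.2591, 0.2038]
orientation: [-2.095, -2.34, -0.0]
force: [0.2, -0.3, 0.1]
opening: -0.0004
gripper_force: 0.0
```

```bash
python3 -c "
from h import *
p,d=capture('scene');q,e=capture('top')
a=cv2.resize(p[215:325,110:270,::-1],None,fx=5,fy=5,interpolation=cv2.INTER_CUBIC)
cv2.imwrite('pics/m12.png',a); cv2.imwrite('pics/m13.png',cv2.resize(q[180:290,320:440,::-1],None,fx=5,fy=5,interpolation=cv2.INTER_CUBIC));np.save('e12.npy',e);np.save('d12.npy',d)
s=manip.get_state();print(s['eef_pos'],s['opening'],s['force'])
W=cloud('top',e);z,x,y=W[...,2],W[...,0],W[...,1]
for c,a,P in blobs((z>.068)&(z<.095)&(y<-.15)&(y>-.35)&(x>.42)&(x<.5),W): print(c,a,P.mean(0),P[:,:2].min(0),P[:,:2].max(0))
"
```

```text
[ 0.37906002 -0.2592074   0.20398066] -0.0002527117833642171 [-0.31074045 -0.54533586  0.13963536]
[382.34090909 262.11363636] 132 [ 0.45798126 -0.24983939  0.07897815] [ 0.44574476 -0.26730593] [ 0.47082966 -0.23532742]
```

View pics/m12.png

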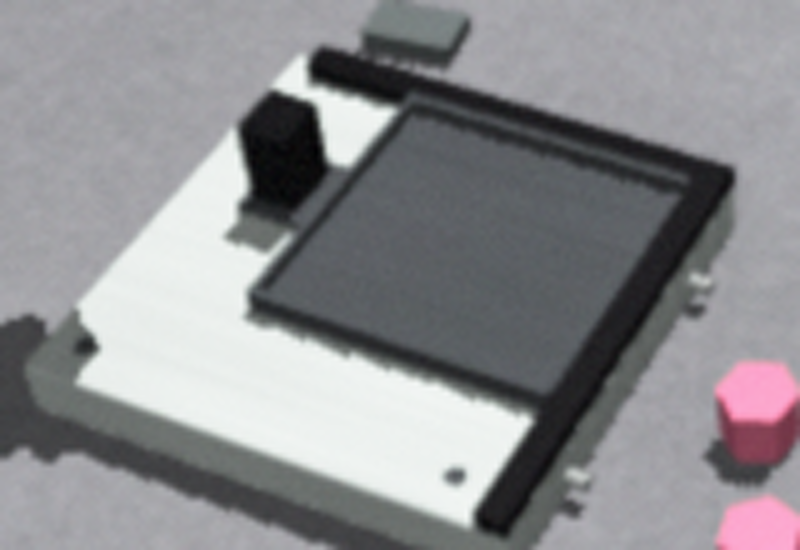

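View pics/m13.png

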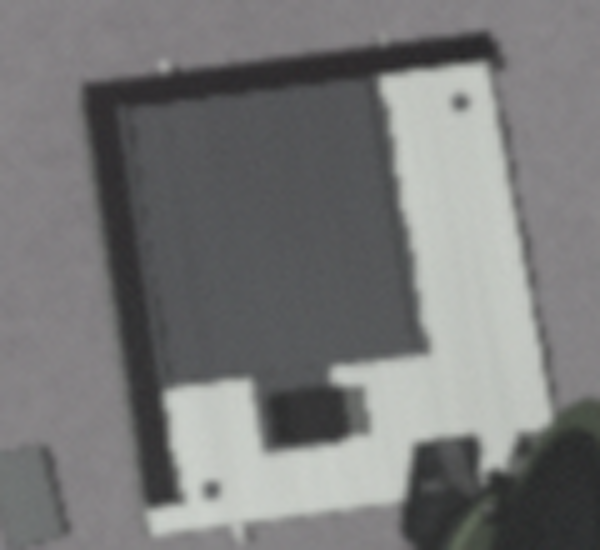

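```bash
python3 -c "
from h import *
print(to([.4182,-.2542,.044]))"
```

```text
(array([0., 0., 0.]), array([0.00063333, 0.03947917, 0.15997442]))
```

send_rows:
  targets: "0 0 0 0.0005 0.02 0.02 1;0 0 0 0 0.019 0.03 1;0 0 0 0 0 0.04 1;0 0 0 0 0 0.04 1;0 0 0 0 0 0.02 1;0 0 0 0 0 0.01 1;0 0 0 0 0 0 1;0 0 0 0 0 0 1"

```text
clock: 56.85
eef_pos: [0.4181, -0.2548, 0.0449]
orientation: [2.095, 2.339, 0.0]
force: [0.3, -0.7, -0.3]
opening: -0.0001
gripper_force: 0.0
```

send_rows:
  targets: "0 0 0 0 0.003 0 1;0 0 0 0 0.003 0 1;0 0 0 0 0.002 0 1;0 0 0 0 0.002 0 1;0 0 0 0 0 0 1;0 0 0 0 0 0 1;0 0 0 0 0 0 1;0 0 0 0 0 0 1"

```text
clock: 57.85
eef_pos: [0.4276, -0.2534, 0.0441]
orientation: [-2.096, -2.34, 0.0]
force: [0.2, 0.0, 0.7]
opening: 0.0
gripper_force: 0.0
```

send_rows:
  targets: "0 0 0 0 0.001 0 1;0 0 0 0 0.001 0 1;0 0 0 0 0.001 0 1;0 0 0 0 0.001 0 1;0 0 0 0 0 0 1;0 0 0 0 0 0 1;0 0 0 0 0 0 1;0 0 0 0 0 0 1"

```text
clock: 58.85
eef_pos: [0.4305, -0.2532, 0.044]
orientation: [-2.096, -2.338, 0.002]
force: [-7.0, -1.5, 5.7]
opening: -0.0003
gripper_force: 3.6
```

send_rows:
  targets: "0 0 0 0 0.001 0 1;0 0 0 0 0.001 0 1;0 0 0 0 0 0 1;0 0 0 0 0 0 1;0 0 0 0 0 0 1;0 0 0 0 0 0 1;0 0 0 0 0 0 1;0 0 0 0 0 0 1"

```text
clock: 59.85
eef_pos: [0.4306, -0.2533, 0.0439]
orientation: [-2.095, -2.336, 0.006]
force: [-17.6, -1.8, 14.4]
opening: -0.0
gripper_force: 9.1
```

send_rows:
  targets: "0 0 0 0 -0.01 0 1;0 0 0 0 -0.01 -0.03 1;0 0 0 0 0 -0.04 1;0 0 0 -0.03 0 -0.02 1;0 0 0 -0.03 0 0 1;0 0 0 -0.03 0 0 1;0 0 0 0 0.045 0 1;0 0 0 0 0.045 0 1"

```text
clock: 60.85
eef_pos: [0.5139, -0.3351, 0.1342]
orientation: [2.097, 2.338, 0.0]
force: [0.0, -0.3, 0.9]
opening: -0.0002
gripper_force: 0.0
```

send_rows:
  targets: "0 0 0 0 0.045 0 1;0 0 0 0 0 0.04 1;0 0 0 0 0 0.02 1;0 0 0 0 0 0 1;0 0 0 0 0 0 1;0 0 0 0 0 0 1;0 0 0 0 0 0 1;0 0 0 0 0 0 1"

```text
clock: 61.85
eef_pos: [0.5579, -0.3297, 0.0745]
orientation: [2.096, 2.34, 0.0]
force: [-0.9, 0.7, -0.5]
opening: 0.0002
gripper_force: 0.0
```

```bash
python3 -c "
from h import *
s=manip.get_state();print(s['eef_pos'],s['force']);print(to([.5654,-.3294,.036],st=s))"
```

```text
[ 0.55789803 -0.3297492   0.07451821] [-0.86849484  0.73929767 -0.46751407]
(array([0., 0., 0.]), array([-0.00046249,  0.00747905,  0.03852147]))
```

send_rows:
  targets: "0 0 0 0 0.0075 0 1;0 0 0 0 0 0.02 1;0 0 0 0 0 0.012 1;0 0 0 0 0 0.006 1;0 0 0 0.003 0 0 1;0 0 0 0.003 0 0 1;0 0 0 0 0 0 1;0 0 0 0 0 0 1"

```text
clock: 62.85
eef_pos: [0.5647, -0.3228, 0.0364]
orientation: [2.096, 2.34, 0.0]
force: [-1.1, 0.5, 1.0]
opening: -0.0003
gripper_force: 0.0
```

send_rows:
  targets: "0 0 0 0.001 0 0 1;0 0 0 0.001 0 0 1;0 0 0 0.001 0 0 1;0 0 0 0.001 0 0 1;0 0 0 0 0 0 1;0 0 0 0 0 0 1;0 0 0 0 0 0 1;0 0 0 0 0 0 1"

```text
clock: 63.85
eef_pos: [0.5645, -0.3223, 0.0368]
orientation: [2.096, 2.335, -0.003]
force: [3.5, -16.8, -1.6]
opening: 0.0001
gripper_force: 8.7
```

send_rows:
  targets: "0 0 0 0.001 0 0 1;0 0 0 0.001 0 0 1;0 0 0 0 0 0 1;0 0 0 0 0 0 1;0 0 0 0 0 0 1;0 0 0 0 0 0 1;0 0 0 0 0 0 1;0 0 0 0 0 0 1"

```text
clock: 64.85
eef_pos: [0.5644, -0.3221, 0.0372]
orientation: [2.095, 2.332, -0.004]
force: [6.2, -25.9, -1.9]
opening: -0.0
gripper_force: 12.9
```

send_rows:
  targets: "0 0 0 -0.01 0 0 1;0 0 0 -0.015 0 0 1;0 0 0 -0.015 0 -0.03 1;0 0 0 0 0 -0.05 1;0 0 0 0 0 -0.05 1;0 0 0 0 0 -0.03 1;0 0 0 0 0 0 1;0 0 0 0 0 0 1"

```text
clock: 65.85
eef_pos: [0.5679, -0.3568, 0.1954]
orientation: [-2.095, -2.339, 0.0]
force: [0.2, -0.2, -0.7]
opening: 0.0
gripper_force: 0.0
```

```bash
python3 -c "
from h import *
q,e=capture('top');I=q[:,:,::-1].copy();s=manip.get_state();print(s['eef_pos'],s['clock'],s['force'])
W=cloud('top',e);z,x,y=W[...,2],W[...,0],W[...,1]
for c,a,P in blobs((z>.068)&(z<.095)&(y<-.15)&(y>-.35)&(x>.42)&(x<.5),W): print(c,a,P.mean(0))
cv2.imwrite('pics/f.png',cv2.resize(I[130:310,100:440],None,fx=2.3,fy=2.3,interpolation=cv2.INTER_CUBIC))
"
```

```text
[ 0.56786132 -0.35660217  0.19504134] 65.9 [-0.2349467  -0.71932559  0.05231678]
[382.40769231 262.03076923] 130 [ 0.45818966 -0.2500584   0.07881736]
```

View pics/f.png

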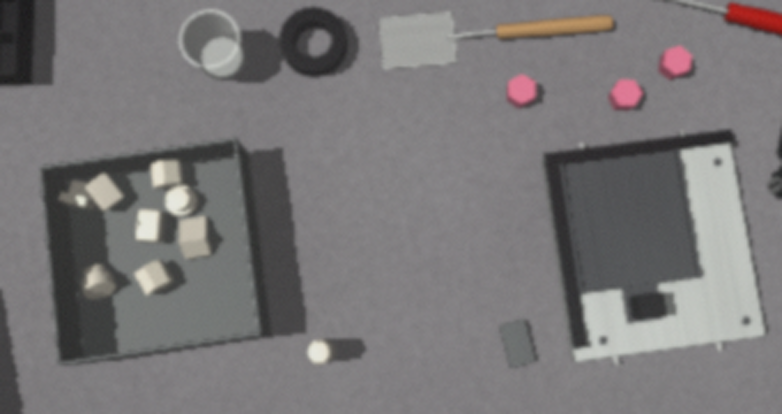

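The last picture shows all eight white parts in the bin, at (75,193), (104,191), (165,172), (180,200), (147,225), (195,237), (98,281) and (153,276). The tray is flush in the stop corner at about (565,160), the other things are where they were, and the arm is clear.

```bash
python3 -c "
from h import *
print(manip.close_job())"
```

```text
the job is handed in; nothing more can be done
None
```

The job is handed in at about 66 s: all eight white parts (four from the bed, four tipped off the tray) are in the grey bin, the empty tray is pushed firmly against both stop rails, and the other things on the bench were left alone.

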